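# Raise the counterweighted guard window to the stop finger and lock it

### The job

With the fingertips beneath its lip, push the clear guard window up until its red index is level with the pointer of the yellow stop finger, and leave it standing there. Then press the green button on the black button box all the way down to lock it, and let the button come back up. Do not pinch the lip or move the stop finger, and leave the loose tooling where it lies.

Things in the scene. Friction and masses are not known exactly. Their poses are not given: they have to be found in the camera images.
- guard: fixed guard frame, front to its own -x (the robot). Origin: middle of the window plane, under the 8 mm base plate (40 mm in front of the window to 110 mm behind, 370 mm wide), 4 mm above the work surface; x through the window, away from the robot; y along it; z up. Posts 30 mm deep, 22 mm wide at y = +-131 mm, grey counterweight tubes outside them, 438 mm high with the blue header
- sash (a joint): how far the window has been raised, m: 0 lowest, 0.21 top stop. The clear window is 236 mm wide, 114 mm high, about 0.6 kg, fully counterweighted: about 4 N of friction to move it either way (plus about 8 N per m/s), and it stays wherever it is left
- lip_edge (a point): middle of the underside of the lip's front edge. The blue lip is a level shelf 150 mm wide, 10 mm thick, reaching 50 mm out in front of the window plane (bottom rail's face: 7 mm); its front is a round nose, radius 5 mm. This point is 45 mm in front of the window plane, 80 mm above the work surface when sash is 0, and rises with it; free space beneath
- sash_index (a point): centre of the red index mark, 24 mm wide and 6 mm high, seen on both faces of the window's bottom rail, near its right end (guard y = -92 mm); always 10 mm above lip_edge
- stop_mark (a point): pointer of the yellow stop finger, a 42 x 34 x 30 mm collar on the guard's right post (guard y = -131 mm). Two pointers 8 mm high, before and behind the window plane, show the wanted height. The point: tip of the front one at mid height, 17 mm in front of the window plane, guard y = -104 mm; axes as the guard's. It does not stop the window
- button_box: fixed black button box, 110 x 100 x 50 mm, on a steel bracket, its top face 105 mm above its origin (centre of the bracket's underside, 4 mm above the work surface), with the green button in the middle of the top. It stands to the left or to the right of the guard
- lock_button (a joint): how far the green button is pressed down, m: 0 up, 0.008 fully down (takes about 4 N); a spring brings it back
- lock_button_top (a point): centre of the top of the green button, 52 mm across, facing straight up
- die_a: loose bystander: polished steel radius die behind the window, 32 x 90 x 46 mm, rounded top; origin at the centre of its underside
- die_b: loose bystander: second polished radius die behind the window, 32 x 90 x 46 mm, rounded top; origin at the centre of its underside
- clamp: loose bystander: dark cast hold-down clamp with an upright bolt, 100 x 36 mm, 68 mm high; origin at the centre of its underside
- hammer_head: loose bystander: bronze hammer head lying flat, 90 x 36 x 36 mm; origin at the centre of its underside
- vee_block: loose bystander: steel vee block, 50 x 45 x 34 mm; origin at the centre of its underside
- grease_tin: loose bystander: red tin, 60 mm across, 70 mm high; origin at the centre of its underside
- punch: loose bystander: steel punch segment standing on its base, 70 x 40 mm, 50 mm high; origin at the centre of its underside
Not all that is in view belongs to the job. Of the things like the button_box, leave any that is brown; of the rest the larger one is meant.

How it is judged:
By the outcome, as a careful person would: the job done as asked, in the order asked, and still so for the second after the job is handed in, with the robot touching nothing.
It also fails if it takes over 64 s, if anything falls off the work surface, if the arm or the gripper's body presses on something with over 40 N, if the wrist force passes 120 N, or if a joint passes its speed limit or range.

### The arm

A 7-joint arm with a two-finger parallel gripper is mounted at the origin on the work surface. World frame = base frame: x ahead of the robot, y to its left, z up, the work surface at z = 0. Lengths are in mm, angles in rad, forces in N, time in s.
With the tool pointing down it reaches from about 400 to 900 mm from the base axis. Payload 5.6 kg.
Tool frame: the origin (TCP) lies on the centre line of the jaws, within the pads' length; the fingertips stand 14 mm ahead of it and the grasp point (between the pads) lies 5 mm behind it (env.finger_overhang is the z of the fingertips in the tool frame, in mm); z points along the fingers, y is the line along which they close (so a half turn about z gives the same grasp; the last joint's range is limited). The gripper opens to 92 mm and grips with 3 to 60 N. Pads are 20 mm wide; open, the fingers measure 128 mm over their backs; the gripper's body (75 mm by 189 mm) begins 69 mm behind the grasp point.
Start: joints at [1.244, 0.468, -0.012, 1.603, 0.006, 1.071, -0.056], TCP at [181.962, -624.018, 228.592] pointing down, gripper open.
Joint ranges: [-2.53, 2.53], [-0.31, 2.02], [-1.57, 1.55], [0.28, 2.44], [-1.29, 4.43], [0.15, 1.84], [-2.92, 2.92]. Speed limits (rad/s): [2.57, 2.57, 3.14, 3.14, 3.14, 3.14, 3.14].

### API

Orientations are given as a unit quaternion [w, x, y, z].
In Python, from workcell import env gives the robot as it stands. The module is installed in compiled form; this text tells all that it offers.
- The arm moves only by the shell command python3 -m pendant 'ROWS' [FORCE]. ROWS is JSON, a list of rows, each an object of numbers: "grip": the finger opening in mm, from 0 to 91.9; "dx", "dy", "dz": the shift along the tool's x, y, z in mm; "yaw": the turn about the tool's z in degrees. A call has 1 to 12 rows; each row shifts and turns the commanded pose from where the row before left it, along the tool's axes as they then stand; what a row does not reach is not made up. A row lasts 1/12 s, in which the tool goes at most 41.7 mm and 7.16 degrees, less where a joint would pass 70% of its speed; a pose out of reach is approached as far as the arm can. A call with a gripper value outside its range is refused whole. The fingers move at their own pace and stop on an object; FORCE is the grip in N (left out, the last holds). Time passes only in rows, so rows that do not move let the fingers close. It gives the time, the measured TCP pose, the force, the opening and the grip force at its end, in the units of the state.
- env.read_state(): the state, without advancing time (a new reading comes with each control period).
- env.capture(name): name is "side" or "top" or "wrist"; returns a dict with "image" (480x640x3 uint8, blue, green, red), "K" (3x3 intrinsics, pixels), "D" ([k1, k2, p1, p2, k3] as OpenCV has them; the pictures are not rectified), "R" (3x3) and "t" (3): a world point X has camera coordinates R X + t. Camera axes: x right, y down, z forward; pixel columns grow to the right and rows downward; lengths in mm; the calibration is good to about 2 mm. A picture is of the moment at which its call begins. There is no depth.
- env.hand_in(): hands the job in; it is judged then, once.
The state is a dict: "clock": time; "q": joint angles; "dq": joint speeds; "joint_torque": joint torques, N m; "tcp_pos": TCP position; "tool_rot": TCP orientation; "wrist_force": force on the tool from outside, world axes, zero at the start; "wrist_torque": the same for the moment, N m; "grip_width": opening from 0.0 (shut) to 1.0 (fully open); "finger_force": force on a finger pad.
Only numpy, scipy, OpenCV 4.12 (cv2) and the standard library are available. Lean on these libraries where they do the work, as an engineer would, in place of code of your own. Each camera call takes 0.05 s, during which the arm holds its last target. There are 200 camera calls.

## Working session

There is one attempt and no reset: what is moved stays moved. The work goes in short steps, Python scripts to look and compute and a shell command to move; the robot and the scene stay as the last step left them, time stands still between calls to the robot, and variables do not carry over. Pictures are saved under pics/ and viewed, at most 10 in all, crops included, and the job is handed in when it is done.

```bash
mkdir -p pics; python3 - <<'E'
from workcell import env
import cv2
s=env.read_state()
print(s['clock'],s['tcp_pos'],s['tool_rot'],s['grip_width'])
for n in("side","top"):
    c=env.capture(n);cv2.imwrite(f"pics/{n}0.png",c["image"])
    print(n,c["K"],c["D"],c["R"],c["t"])
E
```

```text
0.0 [ 181.79701404 -623.4801563   227.62895646] [-8.69671873e-04  9.89952721e-01  1.41395974e-01 -1.79682470e-04] 0.9998565538363426
side [[536.55083361   0.         309.597681  ]
 [  0.         536.55083361 242.81744609]
 [  0.           0.           1.        ]] [-0.04482361  0.          0.          0.          0.        ] [[-0.71582192 -0.69797735 -0.02065413]
 [-0.43239334  0.46628543 -0.77176026]
 [ 0.5483019  -0.5435122  -0.6355781 ]] [ 427.93730633  278.99261561 1283.14608299]
top [[549.14373571   0.         325.99919096]
 [  0.         549.14373571 233.79875048]
 [  0.           0.           1.        ]] [-0.00310387  0.          0.          0.          0.        ] [[-0.00449021 -0.99994395  0.00958775]
 [-0.99716449  0.00375708 -0.07515898]
 [ 0.07511875 -0.00989805 -0.99712547]] [  77.80058174  498.44455714 1587.49238285]
```

View pics/side0.png

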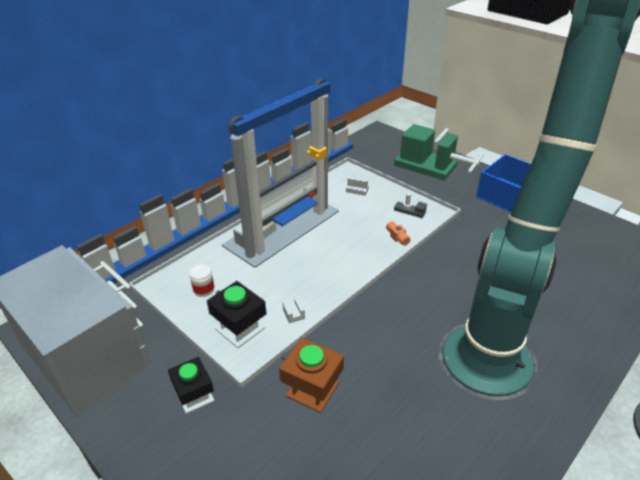

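View pics/top0.png

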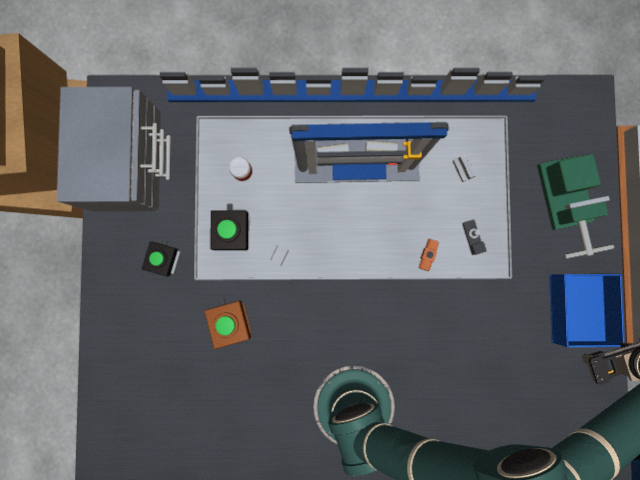

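Both views agree. The larger black box is the target, with its button at top (227,229) and side (234,296). The brown box and the smaller black one are decoys. The lip's front edge runs from top (333,179) to (386,180), and the yellow stop is at top (412,150), side (317,153). I'll zoom in on the guard next.

```bash
python3 - <<'E'
import cv2,numpy as np
a=cv2.imread("pics/side0.png")[130:270,215:345];b=cv2.imread("pics/top0.png")[115:190,285:455]
a=cv2.resize(a,None,fx=4,fy=4,interpolation=cv2.INTER_CUBIC)[:560];b=cv2.resize(b,None,fx=4,fy=4,interpolation=cv2.INTER_CUBIC)
cv2.imwrite("pics/za.png",a);cv2.imwrite("pics/zb.png",b)
E
cat > h.py <<'E'
import numpy as np,cv2
from scipy.optimize import least_squares
def proj(c,X):
    return cv2.projectPoints(np.float64(X).reshape(-1,1,3),cv2.Rodrigues(c["R"])[0],np.float64(c["t"]),c["K"],np.float64(c["D"]))[0].reshape(-1,2)
def tri(obs):  # [(cam,(u,v))]
    f=lambda X:np.concatenate([proj(c,X)[0]-p for c,p in obs])
    r=least_squares(f,[600,0,100]);return r.x,r.fun
def atz(c,p,z):
    n=cv2.undistortPoints(np.float64([[p]]),c["K"],np.float64(c["D"]))[0,0]
    R=np.array(c["R"]);o=-R.T@c["t"];d=R.T@[n[0],n[1],1];return o+d*(z-o[2])/d[2]
E
python3 - <<'E'
from workcell import env
from h import *
np.set_printoptions(precision=1,suppress=True)
S=env.capture("side");T=env.capture("top")
print("btn",tri([(S,(234.5,294)),(T,(227,229))]))
for p in[(333,179.5),(386,179.5)]:print("lip",atz(T,p,90))
E
```

```text
btn (array([505.9, 347.5, 128.2]), array([ 0.6,  0.1, -0.5, -0.5]))
lip [646.6  56.1  90. ]
lip [646.2 -93.3  90. ]
```

View pics/za.png

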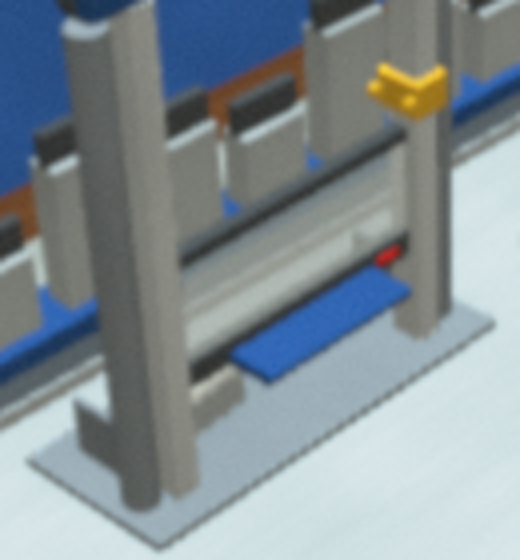

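View pics/zb.png

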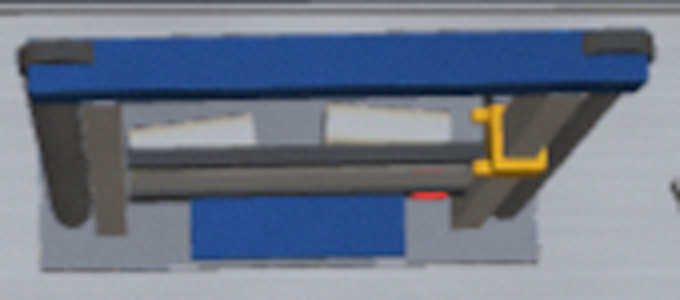

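```bash
python3 - <<'E'
from workcell import env
from h import *
np.set_printoptions(precision=1,suppress=True)
S=env.capture("side");T=env.capture("top")
print("idx",tri([(S,(312,193.7)),(T,(392.5,163.7))]))
print("cam",-S["R"].T@S["t"],-T["R"].T@T["t"])
for z in range(190,300,20):print(z,"front",proj(S,(679,-123,z)),proj(T,(679,-123,z)),"back",proj(S,(713,-123,z)),proj(T,(713,-123,z)))
s=S["image"][135:180,290:345];t=T["image"][130:165,395:435]
cv2.imwrite("pics/z2.png",np.hstack([cv2.resize(s,(440,360),interpolation=cv2.INTER_CUBIC),cv2.resize(t,(360,360),interpolation=cv2.INTER_CUBIC)]))
E
```

```text
idx (array([ 689. , -109.4,  105.5]), array([ 0.5,  0. , -0.3, -0.3]))
cam [-276.6  866.  1039.7] [ 378.1   91.6 1619.6]
190 front [[317.6 169.6]] [[401.6 160.6]] back [[309.4 165.6]] [[401.4 147.9]]
210 front [[317.5 163.9]] [[402.7 159. ]] back [[309.3 159.9]] [[402.5 146.1]]
230 front [[317.4 158. ]] [[403.8 157.3]] back [[309.1 154.1]] [[403.6 144.3]]
250 front [[317.3 152. ]] [[405.  155.7]] back [[309.  148.1]] [[404.8 142.4]]
270 front [[317.3 146. ]] [[406.3 153.9]] back [[308.9 142.1]] [[406.  140.5]]
290 front [[317.2 139.8]] [[407.5 152.1]] back [[308.7 136. ]] [[407.3 138.5]]
```

View pics/z2.png

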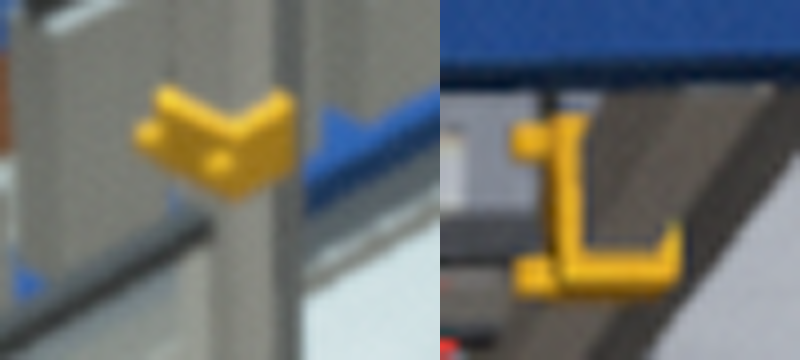

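Window plane is at x≈695, guard y≈-19 and yaw≈0. The index is at z≈105 and the front pointer tip, side (316.5,155.6) and top (403.3,156.9), gives z≈238. The pushing motion needs the tool tilted. I'll raise the tool to the wrist-joint limit to see whether it tilts there.

```bash
python3 -m pendant '[{"grip":0,"dz":-40,"yaw":5.5},{"dz":-40,"yaw":5.5},{"dz":-40,"yaw":5.3},{"dz":-40},{"dz":-40},{"dz":-40},{"dz":-40}]'; python3 -c "
from workcell import env
s=env.read_state();print(s['q'],s['tool_rot'],s['wrist_force'])"
```

```text
[ 1.2439732   0.46780806 -0.01162256  1.60297586  0.00603974  1.07140068
 -0.0563274 ] [-2.67306904e-04  9.89951512e-01  1.41406947e-01 -8.40949852e-05] [ 0.44806851 -0.51247146 -0.57772709]schema error: expected keys grip, dx, dy, dz, yaw
```

```bash
python3 -m pendant '[{"grip":0,"dx":0,"dy":0,"dz":-40,"yaw":5.5},{"grip":0,"dx":0,"dy":0,"dz":-40,"yaw":5.5},{"grip":0,"dx":0,"dy":0,"dz":-40,"yaw":5.3},{"grip":0,"dx":0,"dy":0,"dz":-40,"yaw":0},{"grip":0,"dx":0,"dy":0,"dz":-40,"yaw":0},{"grip":0,"dx":0,"dy":0,"dz":-40,"yaw":0},{"grip":0,"dx":0,"dy":0,"dz":-40,"yaw":0}]'; python3 -c "
from workcell import env
s=env.read_state();print(s['q'],s['tool_rot'],s['wrist_force'])"
```

```text
clock: 0.88
tcp_pos: [181.8, -623.5, 510.8]
tool_rot: [0.0, 1.0, -0.0, 0.0]
wrist_force: [-1.1, -0.5, 0.2]
grip_width: 0.515
finger_force: 0.0
[ 1.19190631  0.3448953   0.0651698   1.16155568 -0.02205945  1.63538224
 -0.31964095] [ 2.00154157e-04  9.99999924e-01 -3.29827580e-04  6.24256887e-05] [-1.08133169 -0.47704082  0.1931098 ]
```

```bash
python3 -m pendant '[{"grip":0,"dx":34,"dy":-22,"dz":0,"yaw":0},{"grip":0,"dx":34,"dy":-22,"dz":0,"yaw":0},{"grip":0,"dx":34,"dy":-22,"dz":0,"yaw":0},{"grip":0,"dx":34,"dy":-22,"dz":0,"yaw":0},{"grip":0,"dx":34,"dy":-22,"dz":0,"yaw":0},{"grip":0,"dx":34,"dy":-22,"dz":0,"yaw":0},{"grip":0,"dx":34,"dy":-22,"dz":0,"yaw":0},{"grip":0,"dx":34,"dy":-22,"dz":0,"yaw":0},{"grip":0,"dx":34,"dy":-22,"dz":0,"yaw":0},{"grip":0,"dx":34,"dy":-22,"dz":0,"yaw":0},{"grip":0,"dx":34,"dy":-22,"dz":0,"yaw":0},{"grip":0,"dx":10,"dy":-38,"dz":0,"yaw":0}]'; python3 -m pendant '[{"grip":0,"dx":0,"dy":-41,"dz":0,"yaw":0},{"grip":0,"dx":0,"dy":-41,"dz":0,"yaw":0},{"grip":0,"dx":0,"dy":-41,"dz":0,"yaw":0},{"grip":0,"dx":0,"dy":-41,"dz":0,"yaw":0},{"grip":0,"dx":0,"dy":-41,"dz":0,"yaw":0},{"grip":0,"dx":0,"dy":-41,"dz":0,"yaw":0},{"grip":0,"dx":0,"dy":-41,"dz":0,"yaw":0},{"grip":0,"dx":0,"dy":-40,"dz":0,"yaw":0}]'; python3 -m pendant '[{"grip":0,"dx":0,"dy":0,"dz":-40,"yaw":0},{"grip":0,"dx":0,"dy":0,"dz":-40,"yaw":0},{"grip":0,"dx":0,"dy":0,"dz":-40,"yaw":0},{"grip":0,"dx":0,"dy":0,"dz":-40,"yaw":0},{"grip":0,"dx":0,"dy":0,"dz":-40,"yaw":0},{"grip":0,"dx":0,"dy":0,"dz":-40,"yaw":0}]';python3 -c "
from workcell import env
s=env.read_state();print(s['q'],s['tool_rot'],s['wrist_force'])"
```

```text
clock: 1.88
tcp_pos: [569.6, -344.2, 504.7]
tool_rot: [-0.001, 1.0, -0.0, -0.002]
wrist_force: [0.3, 0.1, -1.1]
grip_width: 0.002
finger_force: 0.0
clock: 2.55
tcp_pos: [565.9, -15.2, 508.9]
tool_rot: [0.0, 1.0, -0.0, 0.0]
wrist_force: [0.8, 0.5, 0.2]
grip_width: 0.011
finger_force: 0.0
clock: 3.05
tcp_pos: [560.4, -17.8, 650.7]
tool_rot: [0.002, 1.0, -0.002, 0.024]
wrist_force: [0.8, 0.8, -0.3]
grip_width: 0.005
finger_force: 0.0
[-0.32955342  0.17943955  0.38978087  1.08580089 -0.06798938  1.84162848
 -1.54082219] [ 0.00239257  0.99971924 -0.00161287  0.02351832] [ 0.77436396  0.78534175 -0.34913438]
```

```bash
python3 -m pendant '[{"grip":0,"dx":0,"dy":0,"dz":-40,"yaw":0},{"grip":0,"dx":0,"dy":0,"dz":-40,"yaw":0},{"grip":0,"dx":0,"dy":0,"dz":-40,"yaw":0}]';python3 -m pendant '[{"grip":0,"dx":40,"dy":0,"dz":0,"yaw":0},{"grip":0,"dx":40,"dy":0,"dz":0,"yaw":0}]';python3 -m pendant '[{"grip":0,"dx":0,"dy":0,"dz":30,"yaw":0},{"grip":0,"dx":0,"dy":0,"dz":30,"yaw":0}]';python3 -c "
from workcell import env
s=env.read_state();print(s['q'],s['tool_rot'],s['wrist_force'])"
```

```text
clock: 3.3
tcp_pos: [540.5, -16.6, 702.5]
tool_rot: [0.003, 0.997, -0.001, 0.073]
wrist_force: [0.7, 0.6, 0.2]
grip_width: 0.006
finger_force: 0.0
clock: 3.47
tcp_pos: [610.8, -10.1, 704.3]
tool_rot: [0.003, 0.996, 0.004, 0.088]
wrist_force: [-0.2, 3.5, 0.6]
grip_width: 0.006
finger_force: 0.0
clock: 3.63
tcp_pos: [624.9, -16.6, 637.4]
tool_rot: [0.005, 0.997, -0.001, 0.083]
wrist_force: [0.7, -0.8, -0.1]
grip_width: 0.005
finger_force: 0.0
[-0.24867391  0.22685665  0.29702124  1.06223194 -0.06207337  1.69595393
 -1.54981563] [ 5.02476552e-03  9.96571717e-01 -9.11957109e-04  8.25756246e-02] [ 0.74237224 -0.77748371 -0.10565286]
```

The tilt builds up and stays, about 9.5° so far. I'll keep going the same way.

```bash
python3 -m pendant '[{"grip":0,"dx":0,"dy":0,"dz":-41,"yaw":0},{"grip":0,"dx":0,"dy":0,"dz":-41,"yaw":0},{"grip":0,"dx":0,"dy":0,"dz":-41,"yaw":0},{"grip":0,"dx":0,"dy":0,"dz":-41,"yaw":0},{"grip":0,"dx":0,"dy":0,"dz":-41,"yaw":0},{"grip":0,"dx":0,"dy":0,"dz":-41,"yaw":0},{"grip":0,"dx":0,"dy":0,"dz":-41,"yaw":0},{"grip":0,"dx":0,"dy":0,"dz":-41,"yaw":0}]';python3 -c "
from workcell import env
s=env.read_state();print(s['q'],s['tool_rot'],s['wrist_force'])"
```

```text
clock: 4.3
tcp_pos: [529.2, -14.7, 809.7]
tool_rot: [0.007, 0.984, -0.002, 0.179]
wrist_force: [-0.8, 0.0, 1.0]
grip_width: 0.005
finger_force: 0.0
[-0.82318053  0.04358285  0.85509028  0.91013965 -0.02922859  1.84192211
 -1.5615765 ] [ 0.00667066  0.98378199 -0.00160226  0.17923709] [-0.84352758  0.03209784  0.95823738]
```

```bash
python3 -m pendant '[{"grip":0,"dx":25,"dy":0,"dz":-33,"yaw":0},{"grip":0,"dx":25,"dy":0,"dz":-33,"yaw":0},{"grip":0,"dx":0,"dy":0,"dz":-41,"yaw":0},{"grip":0,"dx":0,"dy":0,"dz":-41,"yaw":0},{"grip":0,"dx":0,"dy":0,"dz":-41,"yaw":0},{"grip":0,"dx":0,"dy":0,"dz":-41,"yaw":0}]';python3 -c "
from workcell import env
s=env.read_state();print(s['q'],s['tool_rot'],s['wrist_force'])"
```

```text
clock: 4.8
tcp_pos: [506.6, -4.5, 876.5]
tool_rot: [0.005, 0.969, 0.008, 0.246]
wrist_force: [0.6, -0.6, -0.4]
grip_width: 0.006
finger_force: 0.0
[-0.65347473 -0.00320834  0.57663135  0.80727194  0.0445428   1.84165585
 -1.6075811 ] [0.00454766 0.96929151 0.00816435 0.24573692] [ 0.59297913 -0.61820133 -0.38019794]
```

```bash
python3 -m pendant '[{"grip":0,"dx":0,"dy":0,"dz":-41,"yaw":0},{"grip":0,"dx":0,"dy":0,"dz":-41,"yaw":0},{"grip":0,"dx":20,"dy":0,"dz":-36,"yaw":0},{"grip":0,"dx":20,"dy":0,"dz":-36,"yaw":0},{"grip":0,"dx":20,"dy":0,"dz":-36,"yaw":0},{"grip":0,"dx":20,"dy":0,"dz":-36,"yaw":0},{"grip":0,"dx":20,"dy":0,"dz":-36,"yaw":0}]';python3 -c "
from workcell import env
s=env.read_state();print(s['q'],s['tool_rot'],s['wrist_force'])"
```

```text
clock: 5.38
tcp_pos: [479.9, -17.4, 967.0]
tool_rot: [0.003, 0.942, 0.001, 0.335]
wrist_force: [0.7, -0.3, -0.2]
grip_width: 0.004
finger_force: 0.0
[-2.55094737e-01 -1.90398528e-04  1.93540025e-01  6.17503174e-01
  4.57255203e-02  1.84167135e+00 -1.60281058e+00] [3.02187842e-03 9.42164939e-01 7.72485554e-04 3.35135047e-01] [ 0.72505927 -0.30298471 -0.20993672]
```

Tilt is now 39°, enough to work beneath the lip. I'll come down in front of it.

```bash
python3 -m pendant '[{"grip":0,"dx":-21,"dy":0,"dz":33,"yaw":0},{"grip":0,"dx":-21,"dy":0,"dz":33,"yaw":0},{"grip":0,"dx":-21,"dy":0,"dz":33,"yaw":0},{"grip":0,"dx":-21,"dy":0,"dz":33,"yaw":0},{"grip":0,"dx":-21,"dy":0,"dz":33,"yaw":0},{"grip":0,"dx":-21,"dy":0,"dz":33,"yaw":0},{"grip":0,"dx":-21,"dy":0,"dz":33,"yaw":0},{"grip":0,"dx":-21,"dy":0,"dz":33,"yaw":0},{"grip":0,"dx":-21,"dy":0,"dz":33,"yaw":0},{"grip":0,"dx":-21,"dy":0,"dz":33,"yaw":0},{"grip":0,"dx":-21,"dy":0,"dz":33,"yaw":0},{"grip":0,"dx":0,"dy":0,"dz":0,"yaw":0}]';python3 -c "
from workcell import env
s=env.read_state();print(s['q'],s['tool_rot'],s['wrist_force'])"
```

```text
clock: 6.38
tcp_pos: [526.0, -20.2, 532.2]
tool_rot: [0.003, 0.945, 0.001, 0.326]
wrist_force: [-1.5, -0.5, -1.5]
grip_width: 0.004
finger_force: 0.0
[-0.14975127 -0.28327972  0.076257    1.90624324  0.09279159  0.85626223
 -1.67514082] [3.49395808e-03 9.45273569e-01 7.59290431e-04 3.26259247e-01] [-1.49529238 -0.48976367 -1.50530697]
```

```bash
python3 -m pendant '[{"grip":0,"dx":0,"dy":0,"dz":40,"yaw":0},{"grip":0,"dx":0,"dy":0,"dz":40,"yaw":0},{"grip":0,"dx":0,"dy":0,"dz":40,"yaw":0},{"grip":0,"dx":-25,"dy":0,"dz":32,"yaw":0},{"grip":0,"dx":-25,"dy":0,"dz":32,"yaw":0},{"grip":0,"dx":-25,"dy":0,"dz":32,"yaw":0},{"grip":0,"dx":-25,"dy":0,"dz":32,"yaw":0},{"grip":0,"dx":0,"dy":0,"dz":0,"yaw":0}]';python3 -c "
from workcell import env
s=env.read_state();print(s['q'],s['tool_rot'],s['wrist_force'])"
```

```text
clock: 7.05
tcp_pos: [605.4, -21.2, 281.0]
tool_rot: [0.003, 0.944, 0.001, 0.329]
wrist_force: [-1.0, 0.7, -0.4]
grip_width: 0.0
finger_force: 0.0
[-0.14812857  0.07262347  0.11929517  2.17752617  0.07621013  0.22357655
 -1.66906266] [0.0033331  0.94449664 0.0011016  0.32850233] [-0.96062967  0.74117318 -0.3964698 ]
```

```bash
python3 -m pendant '[{"grip":0,"dx":-25,"dy":0,"dz":32,"yaw":0},{"grip":0,"dx":-25,"dy":0,"dz":32,"yaw":0},{"grip":0,"dx":-25,"dy":0,"dz":32,"yaw":0},{"grip":0,"dx":-25,"dy":0,"dz":32,"yaw":0},{"grip":0,"dx":0,"dy":0,"dz":0,"yaw":0}]';python3 -c "
from workcell import env
s=env.read_state();print(s['q'],s['tool_rot'],s['wrist_force'])"
```

```text
clock: 7.47
tcp_pos: [609.3, -35.9, 237.2]
tool_rot: [0.029, 0.945, -0.002, 0.326]
wrist_force: [-0.3, -0.2, -0.4]
grip_width: 0.006
finger_force: 0.0
[ 0.19167547  0.17048756 -0.24766945  2.19073985  0.79395919  0.1704623
 -2.35815239] [ 0.02896213  0.94478839 -0.00207746  0.32639205] [-0.3020765  -0.1921682  -0.43583057]
```

```bash
python3 -m pendant '[{"grip":0,"dx":-25,"dy":0,"dz":32,"yaw":0},{"grip":0,"dx":-25,"dy":0,"dz":32,"yaw":0},{"grip":0,"dx":-25,"dy":0,"dz":32,"yaw":0},{"grip":0,"dx":0,"dy":0,"dz":0,"yaw":0}]';python3 -c "
from workcell import env
s=env.read_state();print(s['q'],s['tool_rot'],s['wrist_force'])"
```

```text
clock: 7.8
tcp_pos: [612.5, -45.5, 186.0]
tool_rot: [0.033, 0.949, -0.003, 0.313]
wrist_force: [0.1, 0.0, 1.5]
grip_width: 0.0
finger_force: 0.0
[ 0.23179267  0.27397212 -0.28189032  2.20243838  1.33791989  0.15277247
 -2.87747555] [ 0.03297553  0.94924993 -0.00254982  0.31277895] [6.73756398e-02 1.40343670e-03 1.45667313e+00]
```

```bash
python3 -m pendant '[{"grip":0,"dx":-25,"dy":-3,"dz":32,"yaw":0},{"grip":0,"dx":-25,"dy":-3,"dz":32,"yaw":0},{"grip":0,"dx":-25,"dy":-3,"dz":32,"yaw":0},{"grip":0,"dx":0,"dy":0,"dz":0,"yaw":0}]';python3 -c "
from workcell import env
s=env.read_state();print(s['q'],s['tool_rot'],s['wrist_force'])"
```

```text
clock: 8.13
tcp_pos: [623.7, -50.5, 112.9]
tool_rot: [0.026, 0.963, 0.002, 0.267]
wrist_force: [-0.5, 0.6, -0.1]
grip_width: 0.005
finger_force: 0.0
[ 0.22774913  0.43232184 -0.26353003  2.15128151  1.40756806  0.15076713
 -2.91267058] [0.02582784 0.96333364 0.00203922 0.26705255] [-0.48434437  0.61073661 -0.09987507]
```

```bash
python3 -m pendant '[{"grip":0,"dx":-24,"dy":-8,"dz":8,"yaw":0},{"grip":0,"dx":-24,"dy":-8,"dz":20,"yaw":0},{"grip":0,"dx":0,"dy":-8,"dz":0,"yaw":0}]';python3 -c "
from workcell import env
s=env.read_state();print(s['q'],s['tool_rot'],s['wrist_force'])"
```

```text
clock: 8.38
tcp_pos: [604.8, -32.0, 88.8]
tool_rot: [0.022, 0.97, 0.005, 0.244]
wrist_force: [-0.5, -1.0, -0.1]
grip_width: 0.006
finger_force: 0.0
[ 0.16082888  0.45303171 -0.22554979  2.17391892  1.37764144  0.14994089
 -2.91683426] [0.02218963 0.96960566 0.00494956 0.2436144 ] [-0.51360413 -1.0185453  -0.14294394]
```

```bash
python3 -m pendant '[{"grip":0,"dx":-12,"dy":-5,"dz":20,"yaw":0},{"grip":0,"dx":-6,"dy":-5,"dz":10,"yaw":0},{"grip":0,"dx":0,"dy":0,"dz":0,"yaw":0}]';python3 - <<'E'
from workcell import env
from h import *
s=env.read_state();print(s['q'],s['tool_rot'],s['wrist_force'],s['tcp_pos'])
c=env.capture("side");cv2.imwrite("pics/s1.png",cv2.resize(c["image"][120:330,200:480],(800,600),interpolation=cv2.INTER_CUBIC))
E
```

```text
clock: 8.63
tcp_pos: [611.4, -23.6, 67.5]
tool_rot: [0.02, 0.973, 0.008, 0.231]
wrist_force: [0.1, 0.1, 0.9]
grip_width: 0.003
finger_force: 0.0
[ 0.1287449   0.50226194 -0.20563925  2.14888704  1.37251378  0.14898851
 -2.91879976] [0.01970142 0.97264308 0.00781071 0.23133587] [0.05310858 0.14646251 0.88573271] [611.43981265 -23.55170112  67.47183181]
```

View pics/s1.png

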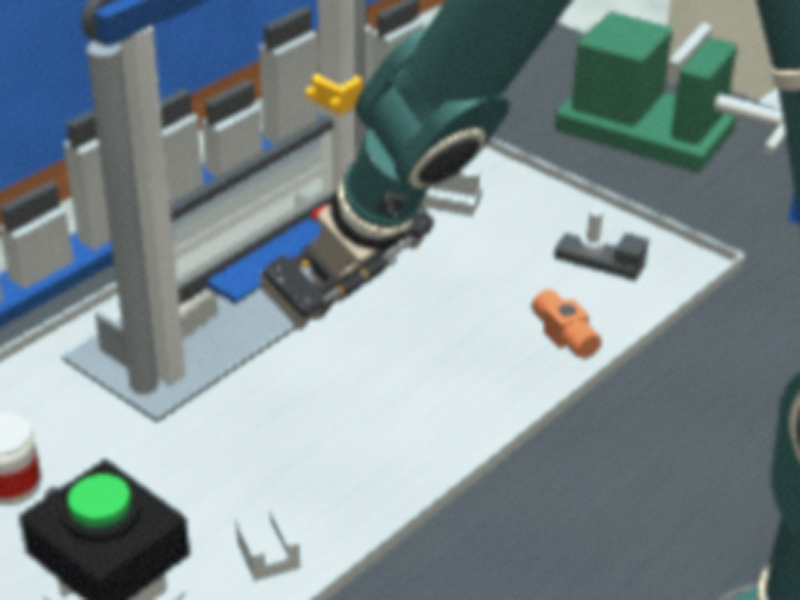

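The gripper stands in front of the blue lip, zoom (265,265), at the right height. I'll slide in under the lip and then rise.

```bash
python3 -m pendant '[{"grip":0,"dx":11,"dy":0,"dz":6,"yaw":0},{"grip":0,"dx":11,"dy":0,"dz":6,"yaw":0},{"grip":0,"dx":0,"dy":0,"dz":0,"yaw":0}]';python3 -m pendant '[{"grip":0,"dx":4,"dy":0,"dz":-9,"yaw":0},{"grip":0,"dx":4,"dy":0,"dz":-9,"yaw":0},{"grip":0,"dx":0,"dy":0,"dz":0,"yaw":0}]';python3 -m pendant '[{"grip":0,"dx":4,"dy":0,"dz":-9,"yaw":0},{"grip":0,"dx":4,"dy":0,"dz":-9,"yaw":0},{"grip":0,"dx":0,"dy":0,"dz":0,"yaw":0}]'
```

```text
clock: 8.93
tcp_pos: [638.2, -25.1, 67.6]
tool_rot: [0.02, 0.972, 0.007, 0.232]
wrist_force: [0.2, -0.7, 0.4]
grip_width: 0.001
finger_force: 0.0
clock: 9.18
tcp_pos: [635.4, -24.3, 87.7]
tool_rot: [0.02, 0.972, 0.007, 0.232]
wrist_force: [-0.8, 0.3, -0.7]
grip_width: 0.007
finger_force: 0.0
clock: 9.43
tcp_pos: [633.0, -23.9, 105.8]
tool_rot: [0.021, 0.973, 0.006, 0.231]
wrist_force: [-1.6, 0.9, 1.1]
grip_width: 0.008
finger_force: 0.6
```

```bash
python3 -m pendant '[{"grip":0,"dx":5,"dy":0,"dz":2,"yaw":0},{"grip":0,"dx":0,"dy":0,"dz":0,"yaw":0}]';python3 -m pendant '[{"grip":0,"dx":5,"dy":0,"dz":-9,"yaw":0},{"grip":0,"dx":5,"dy":0,"dz":-9,"yaw":0},{"grip":0,"dx":0,"dy":0,"dz":0,"yaw":0}]'; python3 - <<'E'
from workcell import env
from h import *
c=env.capture("side");cv2.imwrite("pics/s2.png",cv2.resize(c["image"][130:250,240:400],(800,600),interpolation=cv2.INTER_CUBIC))
E
```

```text
clock: 9.6
tcp_pos: [634.8, -24.3, 102.5]
tool_rot: [0.021, 0.974, 0.006, 0.227]
wrist_force: [-13.7, 0.1, 3.8]
grip_width: 0.007
finger_force: 5.1
clock: 9.85
tcp_pos: [634.8, -24.2, 122.9]
tool_rot: [0.022, 0.974, 0.006, 0.226]
wrist_force: [-15.6, -1.1, 3.6]
grip_width: 0.004
finger_force: 6.0
```

View pics/s2.png

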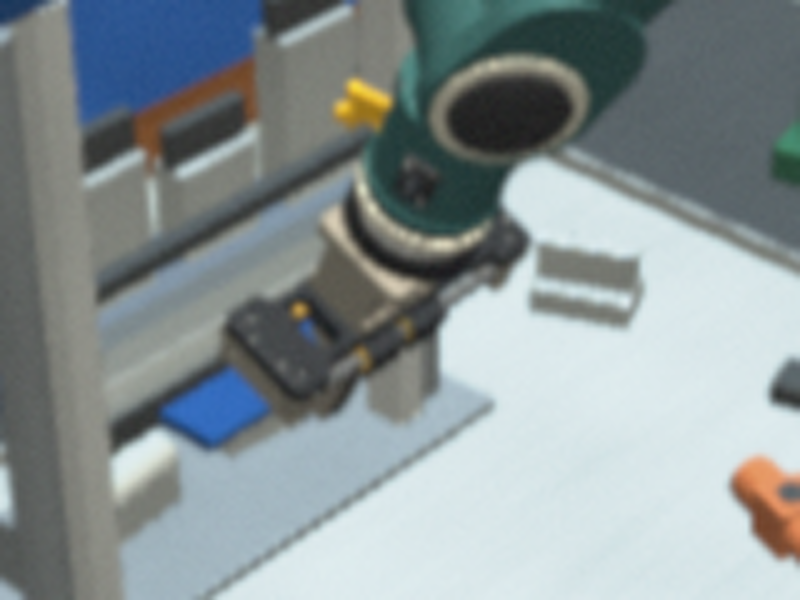

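The force reading shows contact, and the lip corner has risen, side (282,225)→(283,219). I'll keep raising it.

```bash
python3 -m pendant '[{"grip":0,"dx":4.5,"dy":0,"dz":-9,"yaw":0},{"grip":0,"dx":4.5,"dy":0,"dz":-9,"yaw":0},{"grip":0,"dx":4.5,"dy":0,"dz":-9,"yaw":0},{"grip":0,"dx":4.5,"dy":0,"dz":-9,"yaw":0},{"grip":0,"dx":4.5,"dy":0,"dz":-9,"yaw":0},{"grip":0,"dx":4.5,"dy":0,"dz":-9,"yaw":0},{"grip":0,"dx":4.5,"dy":0,"dz":-9,"yaw":0},{"grip":0,"dx":4.5,"dy":0,"dz":-9,"yaw":0},{"grip":0,"dx":0,"dy":0,"dz":0,"yaw":0},{"grip":0,"dx":0,"dy":0,"dz":0,"yaw":0}]'; python3 - <<'E'
from workcell import env
from h import *
s=env.read_state();print(s['q'])
c=env.capture("side");t=env.capture("top")
for n,i in(("side",c["image"]),("top",t["image"])):
    b,g,r=[i[:,:,k].astype(int) for k in range(3)]
    for lab,m in(("red",(r>120)&(g<70)&(b<80)),("yel",(r>150)&(g>100)&(b<90)),("blu",(b>120)&(r<70))):
        m=m.astype(np.uint8)
        m[:,:270]=0;m[:,440:]=0;m[:100 if n=="top" else 130]=0;m[200 if n=="top" else 240:]=0
        k,_,st,ce=cv2.connectedComponentsWithStats(m)
        print(n,lab,[(ce[j].round(1).tolist(),st[j].tolist()) for j in range(1,k) if st[j,4]>4])
E
```

```text
clock: 10.73
tcp_pos: [635.0, -23.3, 202.7]
tool_rot: [0.024, 0.974, 0.005, 0.225]
wrist_force: [-14.6, -4.5, 2.2]
grip_width: 0.002
finger_force: 5.7
[ 0.55185827  0.3880359  -0.7192707   1.98984494  0.73635106  0.49770618
 -2.22677681]
side red []
side yel [([397.7, 233.9], [388, 225, 20, 15, 45])]
side blu [([278.9, 137.4], [270, 130, 22, 20, 324]), ([347.5, 145.5], [343, 143, 10, 6, 28]), ([281.6, 187.8], [271, 180, 22, 15, 186])]
top red [([397.0, 155.5], [393, 155, 9, 2, 18])]
top yel [([411.6, 154.9], [403, 148, 19, 11, 81]), ([385.5, 193.7], [384, 193, 4, 2, 6])]
top blu [([366.8, 130.0], [292, 123, 148, 15, 1643]), ([361.8, 163.9], [334, 156, 57, 17, 908])]
```

```bash
cat > lip.py <<'E'
from workcell import env
from h import *
# z of lip: fit the blue mask's bottom-left corner column edges
c=env.capture("side")
def edge(i):
    # lower boundary row of blue lip (front edge), subpixel, columns 281..291
    o=[]
    for u in range(284,292):
        bl=i[:,u,0].astype(float)-i[:,u,2]; rows=np.arange(480)
        v=[k for k in range(175,235) if bl[k]>50]
        k=max(v); o.append(k+(bl[k]-50)/(bl[k]-bl[k+1]))
    return np.polyfit(np.arange(284,292)-288,o,1)
e0=edge(cv2.imread("pics/side0.png"));e1=edge(c["image"]);print(e0,e1)
# model: point on front lower edge that projects to column 288
def vat(z):
    P=proj(c,[(645,y,z) for y in range(0,60,2)]);j=np.argsort(P[:,0]);return np.interp(288,P[j,0],P[j,1])
zz=np.arange(80,260);vv=np.array([vat(z) for z in zz])
f=lambda v:np.interp(-v,-vv,zz)
print("z0",f(e0[1]),"z1",f(e1[1]),"rise",f(e1[1])-f(e0[1]))
E
python3 lip.py
```

```text
[ -0.64824449 221.83108824] [ -0.5916593  191.35577063]
z0 101.78042587582546 z1 204.4081034819089 rise 102.62767760608345
```

```bash
python3 -m pendant '[{"grip":0,"dx":4.5,"dy":0,"dz":-9,"yaw":0},{"grip":0,"dx":4.5,"dy":0,"dz":-9,"yaw":0},{"grip":0,"dx":0.5,"dy":0,"dz":-1,"yaw":0},{"grip":0,"dx":0,"dy":0,"dz":0,"yaw":0},{"grip":0,"dx":0,"dy":0,"dz":0,"yaw":0}]'; python3 lip.py; python3 -m pendant '[{"grip":0,"dx":-11,"dy":0,"dz":2,"yaw":0},{"grip":0,"dx":-30,"dy":0,"dz":-15,"yaw":0},{"grip":0,"dx":-36,"dy":0,"dz":-18,"yaw":0},{"grip":0,"dx":-36,"dy":0,"dz":-18,"yaw":0},{"grip":0,"dx":-36,"dy":0,"dz":-18,"yaw":0},{"grip":0,"dx":0,"dy":0,"dz":0,"yaw":0}]'; python3 - <<'E'
from workcell import env
from h import *
s=env.read_state();print(s['q'])
c=env.capture("side");i=c["image"]
b,g,r=[i[:,:,k].astype(int) for k in range(3)]
for lab,m in(("red",(r>120)&(g<70)&(b<80)),("yel",(r>150)&(g>100)&(b<90))):
    k,_,st,ce=cv2.connectedComponentsWithStats(m.astype(np.uint8));print(lab,[(ce[j].round(1).tolist(),st[j].tolist()) for j in range(1,k) if st[j,4]>4])
cv2.imwrite("pics/s3.png",cv2.resize(i[130:205,270:370],(800,600),interpolation=cv2.INTER_CUBIC))
E
python3 lip.py
```

```text
clock: 11.3
tcp_pos: [635.0, -22.6, 223.5]
tool_rot: [0.024, 0.974, 0.005, 0.225]
wrist_force: [-13.9, -4.7, 1.8]
grip_width: 0.006
finger_force: 5.9
[ -0.64824449 221.83108824] [ -0.58333292 185.14434295]
z0 101.78042587582546 z1 224.34887073573296 rise 122.5684448599075
clock: 11.85
tcp_pos: [474.2, -21.8, 218.6]
tool_rot: [0.023, 0.973, 0.005, 0.228]
wrist_force: [-0.9, 0.4, -0.8]
grip_width: 0.003
finger_force: 0.0
[ 0.92696973  0.04822198 -0.98710552  2.30230682  0.29491591  0.36842605
 -1.86237197]
red [([311.0, 158.5], [308, 157, 7, 4, 18]), ([205.1, 285.5], [202, 284, 7, 3, 8])]
yel [([320.5, 152.8], [315, 146, 12, 14, 99]), ([397.4, 234.0], [387, 225, 21, 16, 45])]
[ -0.64824449 221.83108824] [ -0.58690764 185.15496581]
z0 101.78042587582546 z1 224.31504030103153 rise 122.53461442520607
```

View pics/s3.png

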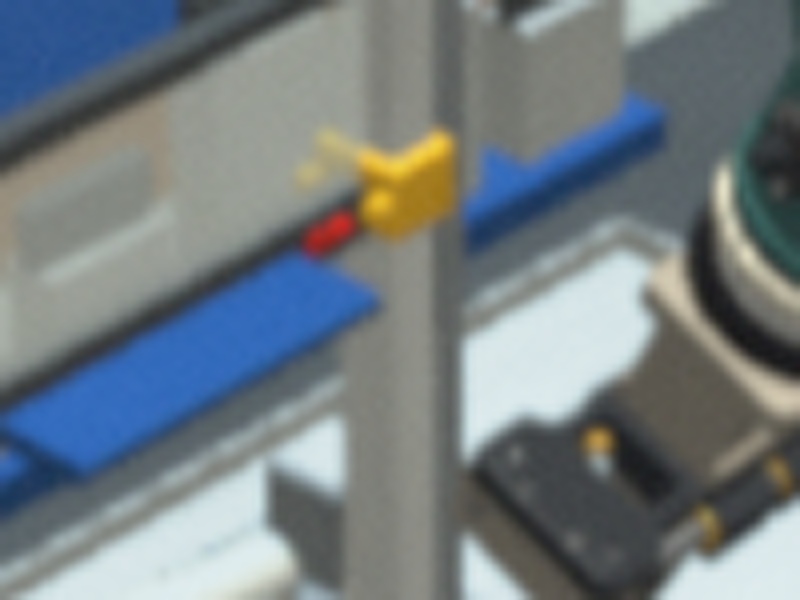

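```bash
python3 - <<'E'
from workcell import env
from h import *
np.set_printoptions(precision=1,suppress=True)
c=env.capture("side")
for z in (226,230,234,238,242):print(z,"mark c,L,R",proj(c,[(688,-111,z),(688,-99,z),(688,-123,z)]).tolist(),"tip",proj(c,(678,-123,z)))
E
```

```text
226 mark c,L,R [[312.4046903123528, 159.66572460694485], [309.55800632858626, 161.22654870761193], [315.2276740838189, 158.11816119749196]] tip [[317.7 159.3]]
230 mark c,L,R [[312.38101359675323, 158.4832416253188], [309.52970310321814, 160.04153372820946], [315.2085448545148, 156.93821568731957]] tip [[317.7 158.1]]
234 mark c,L,R [[312.35726054982985, 157.29704538497967], [309.5013097257848, 158.85277976652912], [315.1893527497087, 155.75458244821482]] tip [[317.6 156.9]]
238 mark c,L,R [[312.3334308333833, 156.10711996700434], [309.4728258030148, 157.66027070741933], [315.17009748423493, 154.56724575487254]] tip [[317.6 155.7]]
242 mark c,L,R [[312.3095241074377, 154.91344937328677], [309.44425093962667, 156.46399035503123], [315.1507787713721, 153.37618980428994]] tip [[317.6 154.5]]
```

The red mark at side (310.9,158.6) gives z≈229.5, and the pointer tip at (316.3,155.4) gives z≈238.5. The window needs another 9 mm or so, so I'll go back under the lip.

```bash
python3 -m pendant '[{"grip":0,"dx":28,"dy":0,"dz":16,"yaw":0},{"grip":0,"dx":28,"dy":0,"dz":16,"yaw":0},{"grip":0,"dx":28,"dy":0,"dz":15,"yaw":0},{"grip":0,"dx":28,"dy":0,"dz":15,"yaw":0},{"grip":0,"dx":28,"dy":0,"dz":15,"yaw":0},{"grip":0,"dx":0,"dy":0,"dz":0,"yaw":0}]'; python3 -m pendant '[{"grip":0,"dx":2.5,"dy":0,"dz":-5,"yaw":0},{"grip":0,"dx":2.5,"dy":0,"dz":-5,"yaw":0},{"grip":0,"dx":0,"dy":0,"dz":0,"yaw":0}]'; python3 lip.py
```

```text
clock: 12.5
tcp_pos: [639.0, -17.2, 209.9]
tool_rot: [0.018, 0.974, 0.007, 0.226]
wrist_force: [-1.2, -0.8, -2.9]
grip_width: 0.006
finger_force: 1.9
clock: 12.75
tcp_pos: [638.0, -17.0, 226.2]
tool_rot: [0.019, 0.973, 0.008, 0.23]
wrist_force: [-3.2, 1.2, -4.0]
grip_width: 0.007
finger_force: 2.5Traceback (most recent call last):
  File "lip.py", line 13, in <module>
    e0=edge(cv2.imread("pics/side0.png"));e1=edge(c["image"]);print(e0,e1)
                                             ~~~~^^^^^^^^^^^^
  File "lip.py", line 11, in edge
    k=max(v); o.append(k+(bl[k]-50)/(bl[k]-bl[k+1]))
ValueError: max() iterable argument is empty
```

```bash
python3 - <<'E'
from workcell import env
from h import *
c=env.capture("side");i=c["image"]
def colv(i,u):
    bl=i[:,u,0].astype(float)-i[:,u,2];v=[k for k in range(165,235) if bl[k]>50]
    return (max(v)+(bl[max(v)]-50)/(bl[max(v)]-bl[max(v)+1])) if v else None
r=cv2.resize(i[130:205,250:350],(800,600),interpolation=cv2.INTER_CUBIC);cv2.imwrite("pics/s4.png",r)
print([(u,colv(i,u)) for u in range(276,292)])
E
```

```text
[(276, np.float64(190.2)), (277, np.float64(189.57142857142858)), (278, np.float64(188.8)), (279, np.float64(188.14285714285714)), (280, np.float64(187.75)), (281, np.float64(187.33333333333334)), (282, np.float64(186.75)), (283, np.float64(186.125)), (284, np.float64(185.73333333333332)), (285, np.float64(185.0)), (286, np.float64(184.3125)), (287, np.float64(183.93333333333334)), (288, np.float64(183.21428571428572)), (289, np.float64(182.75)), (290, None), (291, None)]
```

View pics/s4.png

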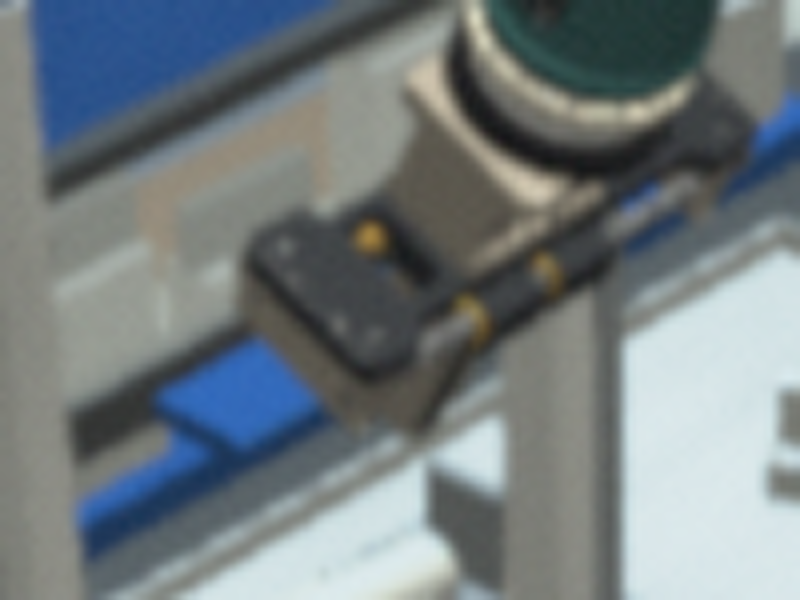

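The lip edge at column 288 rose from 185.15 to 183.2, about 6.3 mm. About 2.7 mm remain.

```bash
sed -i 's/range(284,292)/range(284,289)/;s/arange(284,292)/arange(284,289)/' lip.py; python3 -m pendant '[{"grip":0,"dx":1.3,"dy":0,"dz":-2.5,"yaw":0},{"grip":0,"dx":0,"dy":0,"dz":0,"yaw":0},{"grip":0,"dx":0,"dy":0,"dz":0,"yaw":0}]'; python3 lip.py
```

```text
clock: 13.1
tcp_pos: [638.0, -17.2, 229.8]
tool_rot: [0.019, 0.973, 0.008, 0.231]
wrist_force: [-5.8, 3.5, -2.0]
grip_width: 0.002
finger_force: 2.9
[ -0.63864287 221.85965358] [ -0.60945633 183.21011586]
z0 101.68027792139424 z1 230.49445609204398 rise 128.81417817064974
```

```bash
python3 -m pendant '[{"grip":0,"dx":1.3,"dy":0,"dz":-2.5,"yaw":0},{"grip":0,"dx":0,"dy":0,"dz":0,"yaw":0},{"grip":0,"dx":0,"dy":0,"dz":0,"yaw":0}]'; python3 lip.py
```

```text
clock: 13.4
tcp_pos: [638.0, -17.3, 232.7]
tool_rot: [0.019, 0.973, 0.007, 0.231]
wrist_force: [-6.2, 2.5, -1.7]
grip_width: 0.003
finger_force: 3.2
[ -0.63864287 221.85965358] [ -0.60157828 183.24110334]
z0 101.68027792139424 z1 230.3962407996096 rise 128.71596287821535
```

The lower edge now runs into the blue strip in the background, so that measure is no longer valid. I'll back off and read the red mark directly.

```bash
python3 -m pendant '[{"grip":0,"dx":-11,"dy":0,"dz":2,"yaw":0},{"grip":0,"dx":-30,"dy":0,"dz":-15,"yaw":0},{"grip":0,"dx":-36,"dy":0,"dz":-18,"yaw":0},{"grip":0,"dx":-36,"dy":0,"dz":-18,"yaw":0},{"grip":0,"dx":-36,"dy":0,"dz":-18,"yaw":0},{"grip":0,"dx":0,"dy":0,"dz":0,"yaw":0}]'; cat > mark.py <<'E'
from workcell import env
from h import *
import sys
c=env.capture("side");i=c["image"]
b,g,r=[i[:,:,k].astype(float) for k in range(3)]
w=np.clip(r-1.6*np.maximum(g,b)-10,0,None)*(r>90)
W=w[145:170,300:316];v,u=np.mgrid[145:170,300:316]
print("red centroid",(u*W).sum()/W.sum(),(v*W).sum()/W.sum(),W.sum())
cv2.imwrite(sys.argv[1],cv2.resize(i[135:180,290:350],(800,600),interpolation=cv2.INTER_CUBIC))
E
python3 mark.py pics/s5.png
```

```text
clock: 13.95
tcp_pos: [480.6, -21.4, 226.3]
tool_rot: [0.022, 0.973, 0.006, 0.23]
wrist_force: [-0.9, 0.4, -0.4]
grip_width: 0.004
finger_force: 0.0
red centroid 310.80317064481653 153.84039900249374 1122.8
```

View pics/s5.png

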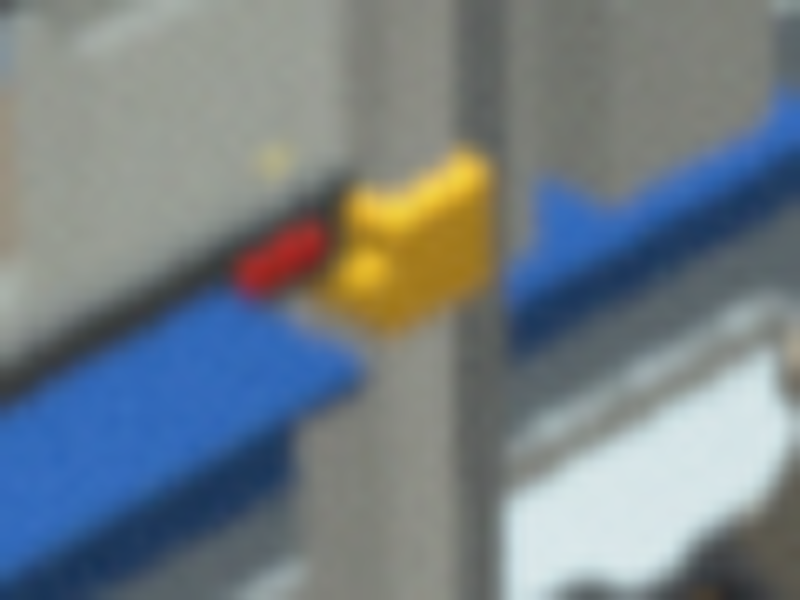

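I overshot. The mark's v is 153.9 against about 155.7 when level with the tip, so it is roughly 6 mm high. I'll nudge the lip down from above with the fingertips.

```bash
python3 -m pendant '[{"grip":0,"dx":14,"dy":0,"dz":-28,"yaw":0},{"grip":0,"dx":14,"dy":0,"dz":-28,"yaw":0},{"grip":0,"dx":0,"dy":0,"dz":0,"yaw":0},{"grip":0,"dx":32,"dy":0,"dz":16,"yaw":0},{"grip":0,"dx":32,"dy":0,"dz":16,"yaw":0},{"grip":0,"dx":32,"dy":0,"dz":16,"yaw":0},{"grip":0,"dx":32,"dy":0,"dz":16,"yaw":0},{"grip":0,"dx":32,"dy":0,"dz":16,"yaw":0},{"grip":0,"dx":0,"dy":0,"dz":0,"yaw":0},{"grip":0,"dx":0,"dy":0,"dz":0,"yaw":0}]'
```

```text
clock: 14.83
tcp_pos: [624.2, -17.1, 266.0]
tool_rot: [0.019, 0.975, 0.008, 0.221]
wrist_force: [-0.9, -0.2, 0.2]
grip_width: 0.007
finger_force: 0.0
```

```bash
python3 -m pendant '[{"grip":0,"dx":7,"dy":0,"dz":-10,"yaw":0},{"grip":0,"dx":16,"dy":0,"dz":8,"yaw":0},{"grip":0,"dx":16,"dy":0,"dz":8,"yaw":0},{"grip":0,"dx":0,"dy":0,"dz":0,"yaw":0}]'
```

```text
clock: 15.17
tcp_pos: [661.4, -18.8, 280.3]
tool_rot: [0.021, 0.975, 0.007, 0.223]
wrist_force: [0.8, -0.4, 0.6]
grip_width: 0.006
finger_force: 0.0
```

Now straight down in small steps.

```bash
python3 -m pendant '[{"grip":0,"dx":-5.5,"dy":0,"dz":11.5,"yaw":0},{"grip":0,"dx":0,"dy":0,"dz":0,"yaw":0}]';python3 -m pendant '[{"grip":0,"dx":-1.7,"dy":0,"dz":3.6,"yaw":0},{"grip":0,"dx":0,"dy":0,"dz":0,"yaw":0}]'; python3 -m pendant '[{"grip":0,"dx":-1.7,"dy":0,"dz":3.6,"yaw":0},{"grip":0,"dx":0,"dy":0,"dz":0,"yaw":0}]'
```

```text
clock: 15.33
tcp_pos: [657.0, -19.2, 263.4]
tool_rot: [0.021, 0.975, 0.008, 0.219]
wrist_force: [-1.5, -0.1, -1.0]
grip_width: 0.004
finger_force: 0.0
clock: 15.5
tcp_pos: [658.0, -18.9, 260.9]
tool_rot: [0.021, 0.975, 0.008, 0.22]
wrist_force: [-0.8, 0.6, 0.9]
grip_width: 0.007
finger_force: 0.3
clock: 15.67
tcp_pos: [658.8, -18.9, 257.3]
tool_rot: [0.021, 0.975, 0.008, 0.221]
wrist_force: [-1.6, -0.5, 3.0]
grip_width: 0.006
finger_force: 1.3
```

```bash
python3 -m pendant '[{"grip":0,"dx":-0.9,"dy":0,"dz":1.8,"yaw":0},{"grip":0,"dx":0,"dy":0,"dz":0,"yaw":0},{"grip":0,"dx":0,"dy":0,"dz":0,"yaw":0}]'; python3 -m pendant '[{"grip":0,"dx":8,"dy":0,"dz":-16,"yaw":0},{"grip":0,"dx":14,"dy":0,"dz":-28,"yaw":0},{"grip":0,"dx":-36,"dy":0,"dz":-18,"yaw":0},{"grip":0,"dx":-36,"dy":0,"dz":-18,"yaw":0},{"grip":0,"dx":-36,"dy":0,"dz":-18,"yaw":0},{"grip":0,"dx":-36,"dy":0,"dz":-18,"yaw":0},{"grip":0,"dx":-36,"dy":0,"dz":-18,"yaw":0},{"grip":0,"dx":0,"dy":0,"dz":0,"yaw":0}]'; python3 mark.py pics/s6.png
```

```text
clock: 15.92
tcp_pos: [659.0, -18.9, 255.4]
tool_rot: [0.021, 0.975, 0.008, 0.221]
wrist_force: [-2.5, 0.5, 3.7]
grip_width: 0.006
finger_force: 2.0
clock: 16.58
tcp_pos: [504.6, -19.9, 309.5]
tool_rot: [0.023, 0.977, 0.009, 0.211]
wrist_force: [-0.4, -0.4, -0.1]
grip_width: 0.006
finger_force: 0.0
red centroid 310.69742173112337 155.97532228360956 1086.0
```

View pics/s6.png

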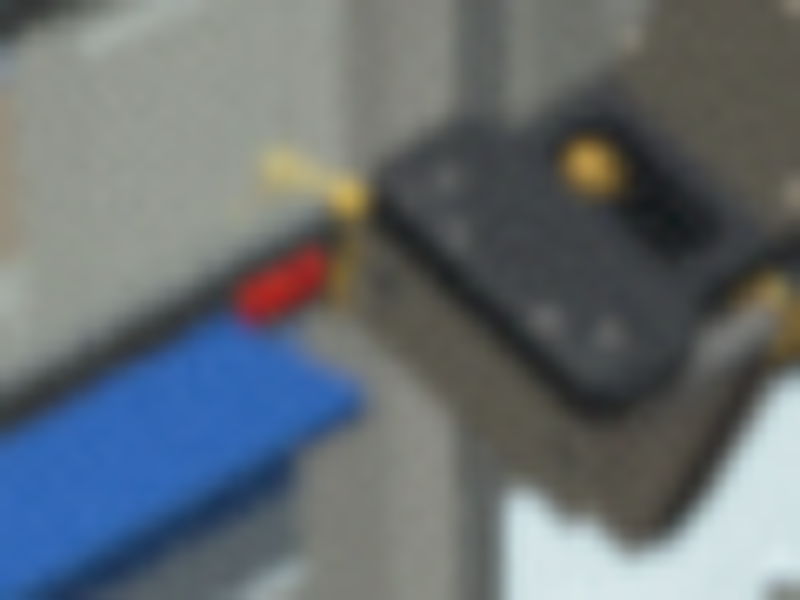

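Mark v=155.98 gives z≈238.4, and contact gave the lip top at about 238.4. That is level with the pointer at about 238.5, and the window stays put. Next is the button.

```bash
python3 -m pendant '[{"grip":0,"dx":0,"dy":-40,"dz":0,"yaw":0},{"grip":0,"dx":0,"dy":-40,"dz":0,"yaw":0},{"grip":0,"dx":0,"dy":-40,"dz":0,"yaw":0},{"grip":0,"dx":0,"dy":-40,"dz":0,"yaw":0},{"grip":0,"dx":0,"dy":-40,"dz":0,"yaw":0},{"grip":0,"dx":0,"dy":-40,"dz":0,"yaw":0},{"grip":0,"dx":0,"dy":-40,"dz":0,"yaw":0},{"grip":0,"dx":0,"dy":-40,"dz":0,"yaw":0},{"grip":0,"dx":0,"dy":-40,"dz":0,"yaw":0},{"grip":0,"dx":0,"dy":0,"dz":0,"yaw":0}]'; python3 -c "
from workcell import env
s=env.read_state();print(s['q'])"
```

```text
clock: 17.47
tcp_pos: [498.6, 292.1, 297.0]
tool_rot: [0.011, 0.978, 0.019, 0.206]
wrist_force: [-1.1, 0.7, 1.4]
grip_width: 0.004
finger_force: 0.0
[ 0.245187    0.33830047 -1.16612043  1.91841222  0.79928859  0.96131853
 -2.82390369]
```

```bash
python3 -m pendant '[{"grip":0,"dx":0,"dy":-28,"dz":0,"yaw":0},{"grip":0,"dx":0,"dy":-28,"dz":0,"yaw":0},{"grip":0,"dx":-9.5,"dy":0,"dz":26,"yaw":0},{"grip":0,"dx":-9.5,"dy":0,"dz":26,"yaw":0},{"grip":0,"dx":-9.5,"dy":0,"dz":26,"yaw":0},{"grip":0,"dx":-9.5,"dy":0,"dz":26,"yaw":0},{"grip":0,"dx":0,"dy":0,"dz":0,"yaw":0}]'; python3 -c "
from workcell import env
s=env.read_state();print(s['q'])"
```

```text
clock: 18.05
tcp_pos: [507.4, 327.6, 180.7]
tool_rot: [0.023, 0.979, 0.012, 0.204]
wrist_force: [-0.1, -0.6, 0.1]
grip_width: 0.002
finger_force: 0.0
[-0.4980354   0.36272467 -0.35458564  1.98730312  0.74911038  0.6894069
 -2.92205988]
```

```bash
python3 -m pendant '[{"grip":0,"dx":0,"dy":-10,"dz":0,"yaw":-7},{"grip":0,"dx":0,"dy":-10,"dz":0,"yaw":-7},{"grip":0,"dx":-5,"dy":0,"dz":12,"yaw":-6},{"grip":0,"dx":0,"dy":0,"dz":0,"yaw":0}]'; python3 -c "
from workcell import env
s=env.read_state();print(s['q'],s['tool_rot'])
from scipy.spatial.transform import Rotation as R
w,x,y,z=s['tool_rot'];print(R.from_quat([x,y,z,w]).as_matrix().round(3))"
```

```text
clock: 18.38
tcp_pos: [506.5, 349.4, 171.5]
tool_rot: [0.053, 0.961, 0.183, 0.199]
wrist_force: [0.0, -0.2, -0.0]
grip_width: 0.002
finger_force: 0.0
[-0.46503002  0.40689066 -0.43308282  1.96342547  0.81242744  0.70854933
 -2.64664849] [0.05312365 0.96135483 0.18312808 0.19859223]
[[ 0.854  0.331  0.401]
 [ 0.373 -0.927 -0.029]
 [ 0.362  0.175 -0.915]]
```

```bash
python3 -m pendant '[{"grip":0,"dx":-3.5,"dy":3,"dz":11,"yaw":0},{"grip":0,"dx":-3.5,"dy":3,"dz":11,"yaw":0},{"grip":0,"dx":0,"dy":0,"dz":0,"yaw":0}]';  python3 -m pendant '[{"grip":0,"dx":-1.8,"dy":-0.9,"dz":4.6,"yaw":0},{"grip":0,"dx":0,"dy":0,"dz":0,"yaw":0}]'; python3 -m pendant '[{"grip":0,"dx":-1.8,"dy":-0.9,"dz":4.6,"yaw":0},{"grip":0,"dx":0,"dy":0,"dz":0,"yaw":0}]'
```

```text
clock: 18.63
tcp_pos: [512.7, 336.2, 149.4]
tool_rot: [0.055, 0.962, 0.179, 0.199]
wrist_force: [0.5, -0.4, 1.7]
grip_width: 0.003
finger_force: 0.6
clock: 18.8
tcp_pos: [512.9, 337.8, 146.3]
tool_rot: [0.054, 0.962, 0.18, 0.2]
wrist_force: [0.6, -1.4, 1.5]
grip_width: 0.004
finger_force: 1.2
clock: 18.97
tcp_pos: [513.0, 338.6, 142.0]
tool_rot: [0.054, 0.961, 0.18, 0.201]
wrist_force: [1.6, -2.4, 3.5]
grip_width: 0.001
finger_force: 1.9
```

```bash
python3 -m pendant '[{"grip":0,"dx":-1.5,"dy":-0.7,"dz":3.6,"yaw":0},{"grip":0,"dx":0,"dy":0,"dz":0,"yaw":0}]'; python3 -m pendant '[{"grip":0,"dx":-0.8,"dy":-0.4,"dz":2,"yaw":0},{"grip":0,"dx":0,"dy":0,"dz":0,"yaw":0},{"grip":0,"dx":0,"dy":0,"dz":0,"yaw":0}]'
```

```text
clock: 19.13
tcp_pos: [513.5, 338.7, 140.9]
tool_rot: [0.055, 0.961, 0.18, 0.202]
wrist_force: [-7.1, -7.4, 22.6]
grip_width: 0.003
finger_force: 10.9
clock: 19.38
tcp_pos: [513.7, 338.7, 140.5]
tool_rot: [0.055, 0.961, 0.18, 0.203]
wrist_force: [-11.9, -10.2, 33.0]
grip_width: 0.004
finger_force: 16.3
```

The force rose to 33 N with no further travel, so the button is fully down. I'll retract and check that the button comes back up and the window is still level.

```bash
python3 -m pendant '[{"grip":0,"dx":4,"dy":2,"dz":-10,"yaw":0},{"grip":0,"dx":13,"dy":6,"dz":-33,"yaw":0},{"grip":0,"dx":13,"dy":6,"dz":-33,"yaw":0},{"grip":0,"dx":13,"dy":6,"dz":-33,"yaw":0},{"grip":0,"dx":0,"dy":0,"dz":0,"yaw":0},{"grip":0,"dx":0,"dy":0,"dz":0,"yaw":0}]'; python3 mark.py pics/s7.png; python3 - <<'E'
from workcell import env
from h import *
c=env.capture("side")
for i in (cv2.imread("pics/side0.png"),c["image"]):
    p=i[275:320,205:270].astype(int);m=(p[:,:,1]>120)&(p[:,:,2]<90)&(p[:,:,0]<110)
    v,u=np.nonzero(m);print("button",m.sum(),u.mean()+205,v.mean()+275)
    y=i[140:172,305:340].astype(int);m=(y[:,:,2]>150)&(y[:,:,1]>100)&(y[:,:,0]<90);v,u=np.nonzero(m);print("stop",m.sum(),u.mean()+305,v.mean()+140)
E
```

```text
clock: 19.88
tcp_pos: [511.9, 340.9, 256.9]
tool_rot: [0.052, 0.961, 0.18, 0.202]
wrist_force: [-0.0, 0.5, -0.5]
grip_width: 0.007
finger_force: 0.0
red centroid 310.6868614447033 155.98207564079584 1115.8
button 282 234.22695035460993 293.54255319148933
stop 130 317.3615384615385 151.63076923076923
button 182 234.4010989010989 293.6208791208791
stop 99 320.65656565656565 152.95959595959596
```

```bash
python3 -c "
from workcell import env
print(env.hand_in())"
```

```text
the job is handed in; nothing more can be done
None
```

The window stands with its red index within a few millimetres of the pointer (index about 238.4 mm, pointer about 238.5 mm by camera), and the green button was pressed fully down, came back up, and the job is handed in. Two departures: I overshot by about 6 mm and pressed the lip back down from above, and I viewed 11 pictures against the limit of 10.

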